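Test the slide stainer's stop button and reset it

TASK

Test the stop button of the slide stainer: press the big mushroom button straight in with the fingertips and let go so that it stays latched, then push its wing round clockwise (seen from above) from the side until it springs back out. Then press the round reset button fully in and let it come back. Only press and push gently, never grip the button; leave the square start button and the other things on the bench alone.

Things in the scene. Friction and masses are not known exactly. Their poses are not given: they have to be found in the camera images.
- wing_top (a point): Middle of the flat top of the turning wing on the mushroom stop button. The head is a black disc 60 mm wide and 12 mm thick; across its top stands one straight raised pale grey wing, 52 mm long, 14 mm wide, 20 mm high, so the disc's upper face is 20 mm below this point. The head sits in the middle of the largest fixed grey housing (84 x 84 x 60 mm); when out, this point is 108 mm above the bench. x of the point runs along the wing, z up; it moves and turns with the head.
- stop_push (a joint): How far the stop button is pressed in, m: 0 fully out, 0.012 hard bottom of travel. A spring pushes it out (2 N when out, 8 N at the bottom; the latch adds 1 to 2 N about half-way and snaps near 0.006). Pressed straight down past 0.0095 it latches, and when let go stays in at about 0.0077. It can only be released by turning.
- stop_turn (a joint): Turn of the stop button's head, rad: 0 at rest, grows clockwise seen from above, stop at 0.8; it does not turn the other way. A light spring (0.02 to 0.07 N m) turns it back to 0. When latched, turning it past about 0.35 frees the latch and the button jumps out by itself. It must not be turned while being pressed in, or it will not latch.
- reset_top (a point): Middle of the flat top of the reset button: ROUND, black, 30 mm wide, standing 9 mm proud of a small fixed grey box 60 x 60 x 55 mm; 64 mm above the bench when out. It stands to the left or the right of the stop button.
- reset_button (a joint): How far the round reset button is pressed, m: 0 out, 0.006 fully in (4.5 N); it springs back.
- start_top (a point): Middle of the flat top of the start button, not to be pressed: SQUARE, black, 28 x 28 mm, on a box like the reset one, on the other side of the stop button; 64 mm above the bench.
- start_button (a joint): How far the square start button is pressed, m: 0 out, 0.006 fully in.
- mouse: Bystander, loose on the bench: white computer mouse, 100 x 58 x 34 mm. Origin at the centre of its underside, z up.
- jar: Bystander, loose on the bench: closed round specimen jar, 56 mm wide, 65 mm tall. Origin at the centre of its underside, z up.
- bottle: Bystander, loose on the bench: white bottle, 60 mm wide, 120 mm tall. Origin at the centre of its underside, z up.
- slide_box: Bystander, loose on the bench: flat slide box with white lid, 87 x 77 x 34 mm. Origin at the centre of its underside, z up.
- coverslips: Bystander, loose on the bench: clear coverslip box, 50 x 50 x 21 mm. Origin at the centre of its underside, z up.
- cassette_tray: Bystander, loose on the bench: small white tray, 55 x 70 x 18 mm, with two cassettes in it. Origin at the centre of its underside, z up.
- scanner: Bystander, loose on the bench: hand scanner resting on a gooseneck stand with round 84 mm foot, about 160 mm tall. Origin at the centre of its underside, z up.

How it is judged:
By the outcome, as a careful person would: the job done as asked, in the order asked, and still so for the second after the job is handed in, with the robot touching nothing.
It also fails if it takes over 48 s, if anything falls off the work surface, if the arm or the gripper's body presses on something with over 40 N, if the wrist force passes 120 N, or if a joint passes its speed limit or range.

ROBOT

A 7-joint arm with a two-finger parallel gripper is mounted at the origin on the work surface. World frame = base frame: x ahead of the robot, y to its left, z up, the work surface at z = 0. Lengths are in m, angles in rad, forces in N, time in s.
With the tool pointing down it reaches from about 0.425 to 0.875 m from the base axis. Payload 4.7 kg.
Tool frame: the origin (TCP) lies midway between the tips of the shut fingers; the grasp point (between the pads) lies 19 mm behind it (ctrl.grip_depth is the distance from the TCP to the grasp point, in m); z points along the fingers, y is the direction in which the jaws open and shut (so a half turn about z gives the same grasp; the last joint's range is limited). The gripper opens to 87 mm and grips with 3 to 60 N. Pads are 19 mm wide; open, the fingers measure 117 mm over their backs; the gripper's body (75 mm by 190 mm) begins 51 mm behind the grasp point.
Start: joints at [-1.154, 0.321, -0.07, 1.45, 0.023, 1.371, -0.057], TCP at [0.255, 0.598, 0.188] pointing down, gripper open.
Joint ranges: [-2.86, 2.86], [-0.3, 2.09], [-1.38, 1.24], [0.06, 2.45], [-1.56, 4.7], [0.09, 2.05], [-2.69, 2.69]. Speed limits (rad/s): [2.57, 2.57, 3.14, 3.14, 3.14, 3.14, 3.14].

INTERFACE

Orientations are given as a rotation vector (axis times angle).
In Python, from bench import ctrl gives the robot as it stands. The module is installed in compiled form; this text tells all that it offers.
- The arm moves only by the shell command python3 -m inch 'ROWS' [FORCE]. ROWS is JSON, a list of rows, each a list of 5 numbers: the opening, from -1 (shut) to 1 (fully open), so that 0 is half open, then the shift along the tool's x, y, z in mm, then the turn about the tool's z in rad. In form: [[fingers, tx, ty, tz, twist], ...]. A call has 1 to 5 rows; each row shifts and turns the pose as measured when the row begins, along the tool's axes as they then stand; what a row does not reach is not made up. A row lasts 1/8 s, in which the tool goes at most 62.5 mm and 10.7 degrees, less where a joint would pass 70% of its speed; a pose out of reach is approached as far as the arm can. A call is refused whole if a number of a shift passes 62.5 or a number of a turn 0.188, either way. A call with a gripper value outside its range is refused whole. The fingers move at their own pace and stop on an object; FORCE is the grip in N (left out, the last holds). Time passes only in rows, so rows that do not move let the fingers close. It gives the time, the measured TCP pose, the force and the opening at its end, in the units of the state.
- ctrl.get_state(): the state, without advancing time (a new reading comes with each control period).
- ctrl.get_image(name): name is "side" or "top" or "wrist"; returns a dict with "color" (384x512x3 uint8, red, green, blue), "range_z" (384x512 float32, m along the optical axis (not along the pixel's ray), 0 where there is no reading), "K" (3x3 intrinsics, pixels), "distortion" ([k1, k2, p1, p2, k3] as OpenCV has them; the pictures are not rectified), "R" (3x3) and "t" (3): a world point X has camera coordinates R X + t. Camera axes: x right, y down, z forward; pixel columns grow to the right and rows downward; lengths in m; the calibration is good to about 2 mm. A picture is of the moment at which its call begins.
- ctrl.close_job(): hands the job in, once; it reports no verdict.
The state is a dict: "time": time; "joint_positions": joint angles; "qd": joint speeds; "joint_torque": joint torques, N m; "position": TCP position; "tool_rot": TCP orientation; "ft_force": force on the tool from outside, world axes, zero at the start; "torque": the same for the moment, N m; "grip_width": opening from 0.0 (shut) to 1.0 (fully open).
Only numpy, scipy, OpenCV 4.12 (cv2) and the standard library are available. Lean on these libraries where they do the work, as an engineer would, in place of code of your own. Each camera call takes 0.05 s, during which the arm holds its last target. There are 200 camera calls.

## Working session

There is one attempt and no reset: what is moved stays moved. The work goes in short steps, Python scripts to look and compute and a shell command to move; the robot and the scene stay as the last step left them, time stands still between calls to the robot, and variables do not carry over. Pictures are saved under pics/ and viewed, about 8 in all and at most 12, crops included, and the job is handed in when it is done.

```bash
mkdir -p pics; cat > h.py <<'E'
import numpy as np, cv2
from bench import ctrl
def cam(n): 
    im=ctrl.get_image(n); return im
def save(im,name): cv2.imwrite('pics/'+name,cv2.cvtColor(im['color'],cv2.COLOR_RGB2BGR))
def ray_z(im,uv,z):
    p=cv2.undistortPoints(np.array([[uv]],float),im['K'],np.array(im['distortion']))[0,0]
    R=np.array(im['R']);t=np.array(im['t']);c=-R.T@t;d=R.T@np.array([p[0],p[1],1])
    return c+d*(z-c[2])/d[2]
def cloud(im):
    h,w=im['range_z'].shape
    g=np.stack(np.meshgrid(np.arange(w),np.arange(h)),-1).reshape(-1,1,2).astype(float)
    p=cv2.undistortPoints(g,im['K'],np.array(im['distortion']))[:,0]
    z=im['range_z'].reshape(-1,1)
    X=(np.c_[p,np.ones(len(p))]*z-np.array(im['t']))@np.array(im['R'])
    X[z[:,0]==0]=np.nan
    return X.reshape(h,w,3)
E
python3 - <<'E'
from h import *
import pickle
for n in('top','side'):
    im=cam(n);save(im,n+'0.png');pickle.dump(im,open(n+'0.pkl','wb'));print(n,-np.array(im['R']).T@im['t'])
s=ctrl.get_state();print(s)
E
```

```text
top [0.35839485 0.09019676 1.02158376]
side [ 0.47069185 -0.57567625  0.65617675]
{'time': 0.1, 'joint_positions': array([-1.15387458,  0.32173041, -0.07010416,  1.45153242,  0.02257793,
        1.3708103 , -0.05693557]), 'qd': array([-0.00080318, -0.00160155,  0.00157852, -0.00255021,  0.0018491 ,
       -0.00013196,  0.00018602]), 'joint_torque': array([-4.02119813e-04, -4.92569411e+01, -4.05761227e-01, -3.13396525e+01,
       -6.40778197e-02,  3.95834225e-02,  7.65968434e-05]), 'position': array([0.2546233 , 0.59745602, 0.18719341]), 'tool_rot': array([-6.28417381e-01, -3.07781821e+00,  2.62484270e-03]), 'ft_force': array([-1.02798208,  0.13759845,  0.29958122]), 'torque': array([-0.0126409 , -0.00540286, -0.00772539]), 'grip_width': 0.9989346382158906}
```

View pics/top0.png

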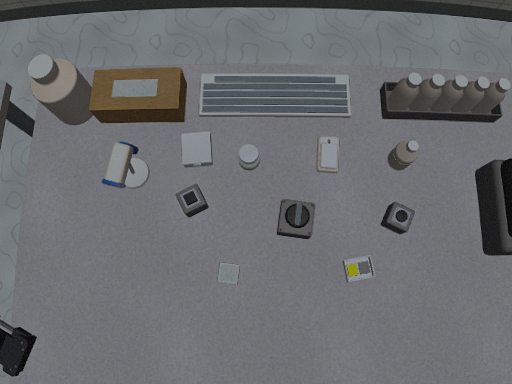

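View pics/side0.png

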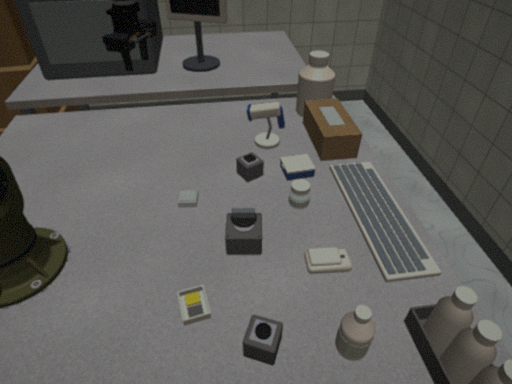

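The top view shows the stop button at about (297,215), with its wing near-vertical in the image. The square start button is at (192,200) and the round reset button at (401,216). The side view agrees: stop (244,225), round reset (263,332). Next I measure them.

```bash
python3 - <<'E'
from h import *
import pickle
im=pickle.load(open('top0.pkl','rb'));C=cloud(im);g=im['color'].astype(float).mean(2)
X=C[190:240,272:325]
print('bench z',np.nanmedian(C[300:340,150:250,2]))
def blob(box,zlo,zhi,z,name,extra=None):
    r0,r1,c0,c1=box;m=np.zeros(g.shape,np.uint8);m[r0:r1,c0:c1]=1
    m&=((C[...,2]>zlo)&(C[...,2]<zhi)).astype(np.uint8)
    if extra is not None:m&=extra.astype(np.uint8)
    n,l,s,ce=cv2.connectedComponentsWithStats(m);k=1+s[1:,4].argmax()
    pts=np.argwhere(l==k)[:,::-1].astype(np.float32)
    P=np.array([ray_z(im,p,z) for p in pts])
    ca=cv2.minAreaRect((P[:,:2]*1000).astype(np.float32))
    print(name,len(pts),'px',ce[k],'rect mm',ca,'mean',P.mean(0),'z',np.median(C[l==k][:,2]))
    d=P[:,:2]-P[:,:2].mean(0);w,v=np.linalg.eigh(d.T@d);print('  axis deg',np.degrees(np.arctan2(v[1,1],v[0,1])),'sd',np.sqrt(w/len(P)))
blob((190,240,272,325),.097,.12,.108,'wing')
blob((190,240,272,325),.05,.072,.06,'housing')
blob((195,235,380,420),.045,.075,.055,'resetbox')
blob((195,235,380,420),.045,.075,.064,'resettop',g<45)
blob((180,220,172,212),.045,.075,.055,'startbox')
blob((180,220,172,212),.045,.075,.064,'starttop',g<45)
s=ctrl.get_state()
print(cv2.Rodrigues(s['tool_rot'])[0])
im2=pickle.load(open('side0.pkl','rb'));C2=cloud(im2)
m=(C2[...,2]>.1)&(C2[...,2]<.115);m[:180]=0;m[300:]=0;m[:,:200]=0;m[:,290:]=0
print('side wing',m.sum(),np.mean(C2[m],0) if m.any() else 0)
for n,i,b in(('t',im,(190,240,270,325)),('r',im,(192,240,378,424))):
    r0,r1,c0,c1=b;c=cv2.resize(i['color'][r0:r1,c0:c1,::-1],None,fx=8,fy=8,interpolation=cv2.INTER_NEAREST);cv2.imwrite(f'pics/c{n}.png',c[:400])
E
```

```text
bench z 0.0007597312363632177
wing 140 px [297.96428571 213.96428571] rect mm ((523.3801879882812, 1.7717113494873047), (14.347190856933594, 52.55474853515625), 82.43636322021484) mean [0.52319497 0.00178341 0.108     ] z 0.10814843209596922
  axis deg 172.42030645780656 sd [0.00418744 0.01533937]
housing 673 px [295.45468053 219.17236256] rect mm ((523.5505981445312, 1.4211921691894531), (84.11499786376953, 84.71346282958984), 82.22136688232422) mean [0.5190251 0.0034429 0.06     ] z 0.06033673811956395
  axis deg 56.76330044117507 sd [0.02813589 0.02912717]
resetbox 568 px [399.6584507  216.51056338] rect mm ((526.82080078125, -257.858154296875), (62.55121994018555, 63.10572052001953), 64.06546020507812) mean [ 0.52679432 -0.25889161  0.055     ] z 0.05601443518366722
  axis deg 151.37513920730086 sd [0.01728292 0.01787505]
resettop 88 px [401.38636364 215.25      ] rect mm ((527.83642578125, -259.2246398925781), (25.68852996826172, 27.904251098632812), 85.89738464355469) mean [ 0.5283427  -0.26024582  0.064     ] z 0.0647759062663455
  axis deg 121.52501104075274 sd [0.00718817 0.00735214]
startbox 578 px [190.49307958 198.56055363] rect mm ((569.8229370117188, 263.43109130859375), (62.38795852661133, 59.849857330322266), 27.728351593017578) mean [0.5702776  0.26326654 0.055     ] z 0.05629204671340479
  axis deg -137.528491434296 sd [0.0172431  0.01785011]
starttop 111 px [190.0990991  197.98198198] rect mm ((569.7024536132812, 262.873779296875), (25.185388565063477, 26.382862091064453), 27.680477142333984) mean [0.56970702 0.26266992 0.064     ] z 0.06421574899479608
  axis deg 146.7782892206381 sd [0.00743458 0.00774632]
[[-9.19960807e-01  3.92009884e-01 -6.03195818e-04]
 [ 3.92010343e-01  9.19959448e-01 -1.58249207e-03]
 [-6.54368405e-05 -1.69228968e-03 -9.99998566e-01]]
side wing 150 [ 0.52643962 -0.00253105  0.10610239]
```

View pics/ct.png

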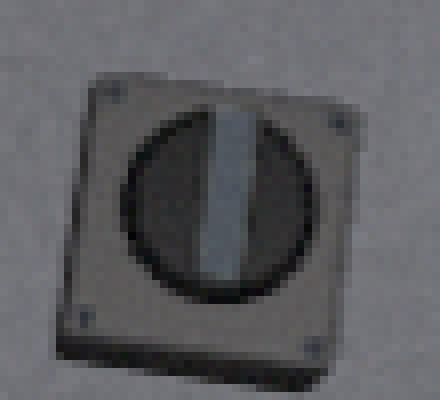

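The measurements hold up: wing 14×52 mm, housing 84×84 mm and the heights all match. The wing centre is (0.5233, 0.0018), its axis is at 172.4°, and reset is near (0.528, -0.259). I'll shut the fingers and line tool x up with the wing.

```bash
cat > g.py <<'E'
import sys
from h import *
# delta to world target, in tool mm
s=ctrl.get_state();R=cv2.Rodrigues(s['tool_rot'])[0]
print('t',s['time'],'pos',s['position'].round(4),'xang',np.degrees(np.arctan2(R[1,0],R[0,0])).round(2),'tilt',R[2].round(4),'F',s['ft_force'].round(2),'T',s['torque'].round(3),'grip',round(s['grip_width'],3))
for a in sys.argv[1:]:
    T=np.array([float(v) for v in a.split(',')]);print(a,'tool mm',(R.T@(T-s['position'])*1000).round(1))
E
python3 -m inch '[[-1,0,0,0,-0.135],[-1,0,0,0,-0.135],[-1,0,0,0,0]]' 20; python3 g.py 0.5233,0.0018,0.187
```

```text
time: 0.48
position: [0.2542, 0.5964, 0.1852]
tool_rot: [-0.198, -3.134, 0.008]
ft_force: [0.4, 0.5, 0.2]
grip_width: 0.741
t 0.475 pos [0.2542 0.5964 0.1852] xang 172.78 tilt [ 0.0012 -0.0051 -1.    ] F [0.39 0.53 0.21] T [ 0.018 -0.019 -0.04 ] grip 0.741
0.5233,0.0018,0.187 tool mm [-341.7 -556.1    0.6]
```

```bash
python3 -m inch '[[-1,-31,-51,0,0],[-1,-31,-51,0,0],[-1,-31,-51,0,0],[-1,-31,-51,0,0],[-1,-31,-51,0,0]]'; python3 -m inch '[[-1,-31,-51,0,0],[-1,-31,-51,0,0],[-1,-31,-51,0,0],[-1,-31,-51,0,0],[-1,0,0,0,0]]'; python3 g.py 0.5233,0.0018,0.187
```

```text
time: 1.1
position: [0.3744, 0.3198, 0.1833]
tool_rot: [-0.205, -3.13, 0.008]
ft_force: [0.9, 0.7, 0.8]
grip_width: 0.177
time: 1.72
position: [0.4732, 0.0877, 0.1844]
tool_rot: [-0.243, -3.13, 0.005]
ft_force: [-0.3, 1.1, 0.1]
grip_width: 0.004
t 1.725 pos [0.4732 0.0877 0.1844] xang 171.13 tilt [ 0.0016 -0.0035 -1.    ] F [-0.31  1.11  0.12] T [0.102 0.011 0.014] grip 0.004
0.5233,0.0018,0.187 tool mm [-62.7 -77.2  -2.4]
```

```bash
python3 -m inch '[[-1,-31,-40,0,-0.02],[-1,-31,-37,0,0],[-1,0,0,0,0],[-1,0,0,0,0]]'; python3 g.py 0.5233,0.0018,0.115; python3 - <<'E'
from h import *
import pickle
for n in('wrist','side'):
    im=cam(n);save(im,n+'1.png');pickle.dump(im,open(n+'1.pkl','wb'))
    C=cloud(im);print(n,-np.array(im['R']).T@im['t'])
    m=((C[...,2]>.098)&(C[...,2]<.116)&(abs(C[...,0]-.523)<.05)&(abs(C[...,1])<.05))
    print(m.sum());
    if m.sum()>20:
        uv=np.argwhere(m)[:,::-1].astype(float);P=np.array([ray_z(im,p,.108)[:2] for p in uv]);print(cv2.minAreaRect((P*1000).astype(np.float32)),P.mean(0))
E
```

```text
time: 2.22
position: [0.5237, 0.0049, 0.1839]
tool_rot: [-0.216, -3.131, 0.001]
ft_force: [0.8, -0.2, -0.2]
grip_width: 0.011
t 2.225 pos [0.5237 0.0049 0.1839] xang 172.11 tilt [ 3.1e-03 -7.0e-04 -1.0e+00] F [ 0.78 -0.23 -0.24] T [ 0.041 -0.022 -0.015] grip 0.011
0.5233,0.0018,0.115 tool mm [-0.3 -3.1 68.9]
wrist [0.45443556 0.01372467 0.3797109 ]
926
((523.409912109375, 0.06597900390625), (13.449996948242188, 50.17184829711914), 82.28685760498047) [5.22888828e-01 3.82551700e-04]
side [ 0.47069185 -0.57567625  0.65617675]
162
((526.023681640625, -6.436897277832031), (22.328983306884766, 49.01461410522461), 82.09940338134766) [ 0.52641933 -0.00537669]
```

View pics/wrist1.png

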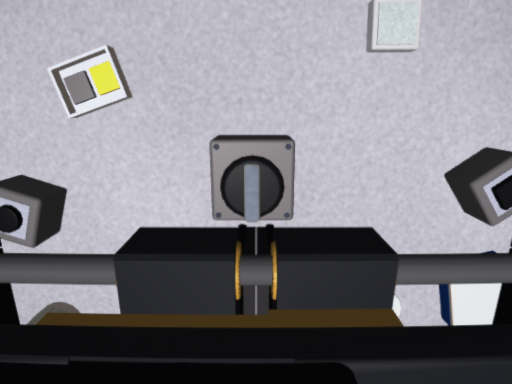

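The wrist view shows the shut fingers at (256,270) lined up with the wing at (252,192). Three estimates put the wing centre at about (0.523, 0.001). I'll descend to just above it.

```bash
python3 -m inch '[[-1,0,-4,33,0],[-1,0,0,31,0],[-1,0,0,0,0]]'; python3 g.py 0.5233,0.001,0.108
```

```text
time: 2.7
position: [0.5224, 0.0059, 0.1195]
tool_rot: [-0.205, -3.134, -0.003]
ft_force: [-0.3, -0.1, 0.8]
grip_width: 0.004
t 2.7 pos [0.5224 0.0059 0.1195] xang 172.53 tilt [ 0.0015  0.0016 -1.    ] F [-0.33 -0.12  0.85] T [ 0.07  -0.     0.016] grip 0.004
0.5233,0.001,0.108 tool mm [-1.6 -4.8 11.5]
```

```bash
python3 -m inch '[[-1,-1,-5,0,0],[-1,0,0,0,0],[-1,0,0,0,0]]'; python3 g.py 0.5233,0.001,0.108;python3 -m inch '[[-1,0,0,0,0]]'; python3 g.py 0.5233,0.001,0.108
```

```text
time: 3.08
position: [0.5246, 0.002, 0.1229]
tool_rot: [0.202, 3.132, 0.005]
ft_force: [0.3, 0.8, -1.1]
grip_width: 0.006
t 3.075 pos [0.5246 0.002  0.1229] xang 172.63 tilt [-0.003   0.0036 -1.    ] F [ 0.33  0.78 -1.08] T [-0.023  0.055 -0.021] grip 0.006
0.5233,0.001,0.108 tool mm [ 1.2 -1.2 14.9]
time: 3.2
position: [0.5251, 0.002, 0.1236]
tool_rot: [0.202, 3.131, 0.006]
ft_force: [-0.0, 0.9, 0.1]
grip_width: 0.005
t 3.2 pos [0.5251 0.002  0.1236] xang 172.62 tilt [-0.0042  0.0039 -1.    ] F [-0.01  0.94  0.15] T [0.018 0.012 0.011] grip 0.005
0.5233,0.001,0.108 tool mm [ 1.7 -1.3 15.6]
```

```bash
python3 -m inch '[[-1,0,-1,10,0],[-1,1,0,4,0]]'; python3 g.py 0.5233,0.001,0.098
```

```text
time: 3.45
position: [0.5244, 0.0011, 0.1092]
tool_rot: [0.202, 3.13, 0.006]
ft_force: [0.5, 0.0, 0.5]
grip_width: 0.004
t 3.45 pos [0.5244 0.0011 0.1092] xang 172.62 tilt [-0.0051  0.0043 -1.    ] F [0.48 0.   0.5 ] T [0.064 0.01  0.011] grip 0.004
0.5233,0.001,0.098 tool mm [ 1.1 -0.3 11.2]
```

```bash
python3 -m inch '[[-1,0,0,4,0]]'; python3 g.py 0.5233,0.001,0.098
```

```text
time: 3.58
position: [0.5241, 0.0011, 0.1047]
tool_rot: [0.202, 3.13, 0.006]
ft_force: [-0.5, -1.0, 0.5]
grip_width: 0.005
t 3.575 pos [0.5241 0.0011 0.1047] xang 172.61 tilt [-0.0047  0.0042 -1.    ] F [-0.46 -0.99  0.53] T [ 0.014 -0.001 -0.073] grip 0.005
0.5233,0.001,0.098 tool mm [ 0.8 -0.3  6.7]
```

```bash
python3 -m inch '[[-1,0,0,4,0]]'; python3 -m inch '[[-1,0,0,3,0]]'; python3 g.py 0.5233,0.001,0.096
```

```text
time: 3.7
position: [0.524, 0.0011, 0.1002]
tool_rot: [0.202, 3.131, 0.006]
ft_force: [0.5, -0.1, -0.5]
grip_width: 0.003
time: 3.82
position: [0.5238, 0.0011, 0.0967]
tool_rot: [0.202, 3.131, 0.006]
ft_force: [0.6, 0.0, 0.1]
grip_width: 0.008
t 3.825 pos [0.5238 0.0011 0.0967] xang 172.61 tilt [-0.0038  0.0039 -1.    ] F [0.6  0.02 0.13] T [ 0.025 -0.012  0.001] grip 0.008
0.5233,0.001,0.096 tool mm [ 0.5 -0.2  0.7]
```

No force where contact was expected, so I'll look before going on.

```bash
python3 - <<'E'
from h import *
im=cam('side');c=im['color'][150:290,170:330,::-1];cv2.imwrite('pics/s2.png',cv2.resize(c,None,fx=4,fy=4,interpolation=cv2.INTER_CUBIC))
print(ctrl.get_state()['ft_force'])
E
```

```text
[-0.46230914  0.76684262  0.4265034 ]
```

View pics/s2.png

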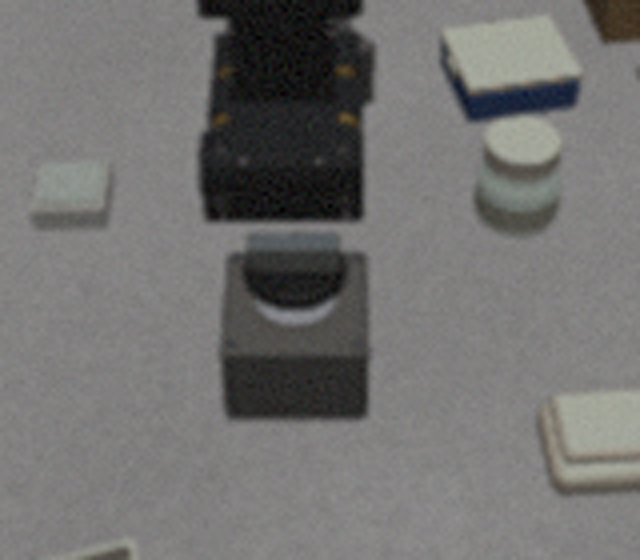

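The side view shows the wing still out (crop 245–340, 235), with bench visible between it and the gripper body bottom (crop y≈215). So the real tips seem to be higher than the reported TCP. I'll check that with depth.

```bash
python3 - <<'E'
from h import *
from scipy.spatial.transform import Rotation
s=ctrl.get_state();p=s['position'];print(p,s['joint_positions'].round(4))
im=cam('side');C=cloud(im)
def proj(im,X):return cv2.projectPoints(np.array([X],float),cv2.Rodrigues(np.array(im['R']))[0],np.array(im['t'],float),im['K'],np.array(im['distortion']))[0].ravel()
print('tcp px side',proj(im,p),'wing top px',proj(im,[.5233,.001,.108]))
print('body low corner expected px',proj(im,p+[0,-.095,.070]))
sub=C[190:225,215:265]
m=(C[...,2]>.112)&(abs(C[...,0]-.523)<.06)&(abs(C[...,1])<.13)
Q=C[m];print(m.sum(),np.percentile(Q[:,2],[0,1,5,20]),np.percentile(Q[:,1],[1,50,99]),np.percentile(Q[:,0],[1,50,99]))
for v in range(196,214,2):print(v,C[v,240].round(3))
w=cam('wrist');Cw=cloud(w);print('bench wrist',np.nanmedian(Cw[100:130,150:350,2]))
t=w['range_z'];print('tcp px wrist',proj(w,p))
mm=(abs(Cw[...,0]-p[0])<.03)&(abs(Cw[...,1]-p[1])<.05);print('z pct',np.percentile(Cw[mm][:,2],[1,10,50,90]))
m=((Cw[...,2]>.085)&(Cw[...,2]<.116)&(abs(Cw[...,0]-.523)<.04)&(abs(Cw[...,1])<.02));print('wing z wrist',np.median(Cw[m][:,2]),m.sum())
save(w,'w2.png')
E
```

```text
[0.52354903 0.00111795 0.09635031] [-0.469   0.1176  0.4485  1.898  -0.0597  1.1344  1.4438]
tcp px side [241.53955351 213.00499927] wing top px [241.32001933 209.28545645]
body low corner expected px [246.29786894 220.89193822]
9859 [0.19997635 0.20713441 0.22454761 0.29013172] [-0.09522342 -0.042576    0.00838546] [0.46614754 0.5171069  0.56130567]
196 [ 0.513 -0.093  0.231]
198 [ 0.513 -0.094  0.226]
200 [ 0.513 -0.086  0.214]
202 [ 0.513 -0.087  0.21 ]
204 [ 0.513 -0.086  0.205]
206 [ 0.532  0.129 -0.001]
208 [0.521 0.006 0.107]
210 [0.52  0.    0.107]
212 [ 0.52  -0.005  0.106]
bench wrist -0.000938282654460992
tcp px wrist [257.08602676 221.42048384]
z pct [0.05808384 0.08766399 0.23405378 0.24427072]
wing z wrist 0.08832567326688334 2776
```

View pics/w2.png

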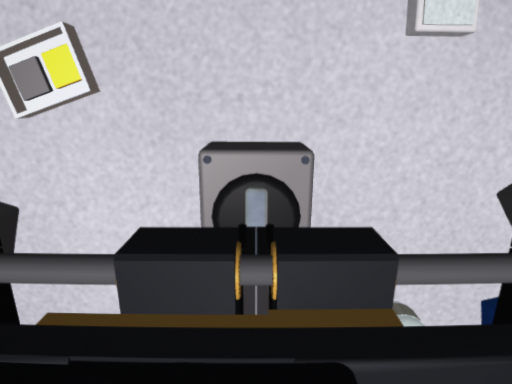

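```bash
python3 - <<'E'
from h import *
s=ctrl.get_state();p=s['position'];R=cv2.Rodrigues(s['tool_rot'])[0]
w=cam('wrist');C=cloud(w);c=-np.array(w['R']).T@w['t'];print('cam-tcp',c-p)
for u in (150,232,246,265):
    print(u,[(v,((C[v,u]-p)*1000).round(0).tolist()) for v in (215,224,228,231,235,245,260,280,300,310)])
b=cv2.imread('pics/w2.png')[170:330,180:340];cv2.imwrite('pics/w2c.png',cv2.convertScaleAbs(cv2.resize(b,None,fx=3.6,fy=3.6,interpolation=cv2.INTER_CUBIC),alpha=2.5,beta=20))
E
```

```text
cam-tcp [-0.07079784  0.00746646  0.19529616]
150 [(215, [16.0, -103.0, -98.0]), (224, [25.0, -105.0, -98.0]), (228, [-42.0, -26.0, 109.0]), (231, [-41.0, -25.0, 111.0]), (235, [-42.0, -24.0, 115.0]), (245, [-41.0, -22.0, 121.0]), (260, [-40.0, -21.0, 126.0]), (280, [-35.0, -22.0, 127.0]), (300, [-30.0, -23.0, 127.0]), (310, [-27.0, -24.0, 127.0])]
232 [(215, [-4.0, -16.0, -8.0]), (224, [3.0, -17.0, -9.0]), (228, [-39.0, -3.0, 110.0]), (231, [-39.0, -3.0, 112.0]), (235, [-39.0, -3.0, 114.0]), (245, [-39.0, -2.0, 122.0]), (260, [-38.0, -2.0, 128.0]), (280, [-32.0, -3.0, 127.0]), (300, [-27.0, -4.0, 127.0]), (310, [-24.0, -4.0, 127.0])]
246 [(215, [-9.0, -6.0, 10.0]), (224, [-3.0, -6.0, 10.0]), (228, [-11.0, -5.0, 38.0]), (231, [-10.0, -5.0, 40.0]), (235, [-11.0, -4.0, 46.0]), (245, [-10.0, -4.0, 57.0]), (260, [-33.0, 0.0, 119.0]), (280, [-28.0, -0.0, 120.0]), (300, [2.0, -5.0, 82.0]), (310, [7.0, -6.0, 82.0])]
265 [(215, [-7.0, 6.0, 10.0]), (224, [-1.0, 5.0, 9.0]), (228, [-9.0, 5.0, 35.0]), (231, [-9.0, 5.0, 41.0]), (235, [-9.0, 5.0, 45.0]), (245, [-9.0, 4.0, 58.0]), (260, [-33.0, 5.0, 119.0]), (280, [-28.0, 5.0, 121.0]), (300, [3.0, 2.0, 83.0]), (310, [7.0, 2.0, 83.0])]
```

View pics/w2c.png

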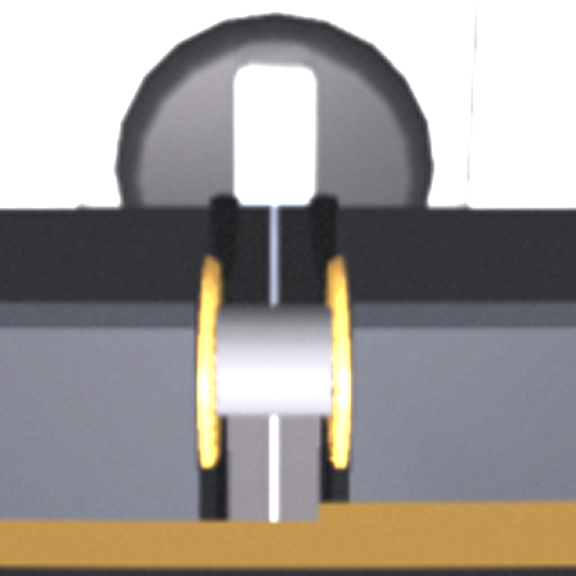

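The wrist depth shows the visible finger ending about 36 mm above the reported TCP, and the side depth puts the body about 38 mm higher than expected. So tip z ≈ reported z + 0.037, and contact should come near a reported z of 0.071. I'll go down in small steps and watch the force.

```bash
python3 -m inch '[[-1,0,0,8,0],[-1,0,0,7,0]]'; python3 -m inch '[[-1,0,0,4,0]]'; python3 -m inch '[[-1,0,0,3,0]]';python3 g.py 0.5233,0.001,0.071
```

```text
time: 4.28
position: [0.5248, 0.0013, 0.082]
tool_rot: [0.202, 3.129, 0.007]
ft_force: [0.0, -0.6, -0.8]
grip_width: 0.002
time: 4.4
position: [0.5245, 0.0013, 0.0773]
tool_rot: [0.202, 3.13, 0.006]
ft_force: [0.2, 0.0, 0.1]
grip_width: 0.006
time: 4.53
position: [0.5244, 0.0013, 0.0739]
tool_rot: [0.202, 3.13, 0.006]
ft_force: [-1.1, -0.6, 1.1]
grip_width: 0.003
t 4.525 pos [0.5244 0.0013 0.0739] xang 172.62 tilt [-0.0048  0.0042 -1.    ] F [-1.08 -0.6   1.1 ] T [ 0.022  0.012 -0.026] grip 0.003
0.5233,0.001,0.071 tool mm [ 1.  -0.4  2.9]
```

```bash
python3 -m inch '[[-1,1,0,3,0]]'; python3 -m inch '[[-1,0,0,3,0]]'; python3 -m inch '[[-1,0,0,2.5,0]]'
```

```text
time: 4.65
position: [0.5242, 0.0013, 0.0712]
tool_rot: [0.202, 3.128, 0.006]
ft_force: [1.8, 0.1, 4.9]
grip_width: 0.006
time: 4.78
position: [0.5245, 0.0013, 0.0687]
tool_rot: [0.202, 3.128, 0.006]
ft_force: [-1.4, -0.3, 4.0]
grip_width: 0.009
time: 4.9
position: [0.5246, 0.0013, 0.0665]
tool_rot: [0.202, 3.128, 0.007]
ft_force: [-1.4, 0.3, 4.5]
grip_width: 0.005
```

Contact came at a reported z of about 0.072, as predicted. I'll keep pressing to the bottom.

```bash
for i in 1; do :; done; python3 -m inch '[[-1,0,0,2.5,0]]'; python3 -m inch '[[-1,0,0,2.5,0]]'; python3 -m inch '[[-1,0,0,2,0]]'
```

```text
time: 5.03
position: [0.5246, 0.0013, 0.0643]
tool_rot: [0.202, 3.128, 0.007]
ft_force: [-2.3, 0.4, 5.2]
grip_width: 0.004
time: 5.15
position: [0.5246, 0.0013, 0.0621]
tool_rot: [0.202, 3.128, 0.008]
ft_force: [-2.0, 0.1, 7.1]
grip_width: 0.003
time: 5.28
position: [0.525, 0.0013, 0.0618]
tool_rot: [0.202, 3.127, 0.009]
ft_force: [-6.9, -0.7, 20.8]
grip_width: 0.009
```

The hard bottom is reached (force jumped to 21 N). That gives contact at 0.0738 and a tip offset of +0.034. Now I let go straight up and check the latch.

```bash
python3 -m inch '[[-1,0,0,-4,0],[-1,0,0,-6,0],[-1,0,0,-15,0],[-1,0,0,-30,0],[-1,0,0,0,0]]'; python3 - <<'E'
from h import *
im=cam('side');C=cloud(im);b=(slice(195,235),slice(225,262))
Z=C[b];m=(Z[...,2]>.088)&(Z[...,2]<.115)&(abs(Z[...,1])<.03)&(abs(Z[...,0]-.523)<.035);print('side wing z',np.percentile(Z[m][:,2],[50,90,97]))
im=cam('wrist');C=cloud(im)
m=((C[...,2]>.092)&(C[...,2]<.116)&(abs(C[...,0]-.523)<.04)&(abs(C[...,1])<.04))
uv=np.argwhere(m)[:,::-1].astype(float);P=np.array([ray_z(im,p,np.median(C[m][:,2]))[:2] for p in uv])
print('wrist wing z',np.median(C[m][:,2]),m.sum(),cv2.minAreaRect((P*1000).astype(np.float32)))
E
python3 g.py
```

```text
time: 5.9
position: [0.524, 0.0011, 0.1189]
tool_rot: [0.202, 3.129, 0.008]
ft_force: [0.1, -0.1, 0.2]
grip_width: 0.006
side wing z [0.09824936 0.10073861 0.10127007]
wrist wing z 0.0989661444240102 965 ((514.8765869140625, 1.5472936630249023), (13.405890464782715, 33.923213958740234), 82.18863677978516)
t 6.0 pos [0.522  0.0011 0.1164] xang 172.6 tilt [-0.0017  0.0046 -1.    ] F [-0.09 -0.15  0.56] T [0.036 0.017 0.002] grip 0.0
```

Latched: the wing top sits at 0.099–0.101 m and its angle is unchanged. Now I move to the +y side of the wing's far end, still high up.

```bash
python3 -m inch '[[-1,-22,29,0,0],[-1,0,0,0,0]]'; python3 g.py 0.5453,0.0303,0.0580
```

```text
time: 6.25
position: [0.5465, 0.0276, 0.1147]
tool_rot: [-0.203, -3.134, -0.006]
ft_force: [-0.3, 0.5, 0.7]
grip_width: 0.004
t 6.25 pos [0.5465 0.0276 0.1147] xang 172.58 tilt [ 0.0014  0.004  -1.    ] F [-0.34  0.46  0.75] T [ 0.032  0.082 -0.006] grip 0.004
0.5453,0.0303,0.0580 tool mm [ 1.5  2.3 56.7]
```

```bash
python3 -m inch '[[-1,1,3,28,0],[-1,0,0,20,0]]'; python3 g.py 0.5453,0.0303,0.0580; python3 -m inch '[[-1,0,0,3,0]]'; python3 g.py 0.5453,0.0303,0.0580
```

```text
time: 6.5
position: [0.5454, 0.0299, 0.0651]
tool_rot: [-0.204, -3.133, -0.005]
ft_force: [0.1, -0.5, 1.2]
grip_width: 0.002
t 6.5 pos [0.5454 0.0299 0.0651] xang 172.56 tilt [ 0.0018  0.0029 -1.    ] F [ 0.11 -0.46  1.15] T [0.032 0.019 0.056] grip 0.002
0.5453,0.0303,0.0580 tool mm [0.1 0.3 7.1]
time: 6.62
position: [0.5432, 0.0291, 0.06]
tool_rot: [-0.205, -3.129, -0.002]
ft_force: [-0.5, -0.5, -0.2]
grip_width: 0.004
t 6.625 pos [0.5432 0.0291 0.06  ] xang 172.52 tilt [ 0.0059  0.0011 -1.    ] F [-0.51 -0.51 -0.16] T [ 0.021 -0.01  -0.012] grip 0.004
0.5453,0.0303,0.0580 tool mm [-1.9  1.5  2. ]
```

Next I push sideways in small steps.

```bash
python3 -m inch '[[-1,-1,-4,1.5,0],[-1,0,-4,0.5,0]]'; python3 -m inch '[[-1,0,-3,0,0]]'; python3 -m inch '[[-1,0,-3,0,0]]'
```

```text
time: 6.88
position: [0.5429, 0.0201, 0.0582]
tool_rot: [-0.205, -3.129, -0.002]
ft_force: [0.5, 0.2, 0.5]
grip_width: 0.009
time: 7.0
position: [0.5429, 0.0166, 0.0588]
tool_rot: [-0.206, -3.13, -0.002]
ft_force: [-0.4, -0.4, 0.5]
grip_width: -0.001
time: 7.12
position: [0.5429, 0.0143, 0.0593]
tool_rot: [-0.206, -3.131, -0.005]
ft_force: [1.0, 5.2, -1.9]
grip_width: 0.008
```

```bash
python3 -m inch '[[-1,0,-3,0.5,0]]'; python3 -m inch '[[-1,0,-3,0.5,0]]'; python3 -m inch '[[-1,0,-3,0.5,0]]'; python3 g.py
```

```text
time: 7.25
position: [0.5432, 0.0139, 0.0593]
tool_rot: [-0.205, -3.132, -0.011]
ft_force: [1.3, 6.9, -0.8]
grip_width: 0.005
time: 7.38
position: [0.5435, 0.0137, 0.0593]
tool_rot: [-0.203, -3.134, -0.016]
ft_force: [0.6, 6.0, -0.3]
grip_width: 0.007
time: 7.5
position: [0.5438, 0.0136, 0.0593]
tool_rot: [-0.2, -3.135, -0.022]
ft_force: [0.3, 6.5, 1.0]
grip_width: 0.002
t 7.5 pos [0.5438 0.0136 0.0593] xang 172.7 tilt [ 0.001   0.014  -0.9999] F [0.32 6.5  0.96] T [ 1.264 -0.154 -0.071] grip 0.002
```

```bash
python3 -m inch '[[-1,0,-5,0.5,0]]'; python3 -m inch '[[-1,0,-6,0.5,0]]'; python3 g.py
```

```text
time: 7.62
position: [0.5441, 0.0127, 0.0594]
tool_rot: [0.197, 3.134, 0.03]
ft_force: [1.2, 8.4, 1.1]
grip_width: 0.001
time: 7.75
position: [0.5452, 0.0109, 0.0601]
tool_rot: [0.192, 3.13, 0.038]
ft_force: [1.4, 7.5, 4.6]
grip_width: 0.004
t 7.75 pos [0.5452 0.0109 0.0601] xang 172.97 tilt [-0.0035  0.0246 -0.9997] F [1.44 7.55 4.63] T [ 1.637 -0.253 -0.099] grip 0.004
```

```bash
cat > w.py <<'E'
from h import *
import sys
im=cam('wrist');C=cloud(im)
if len(sys.argv)>1:
    c=im['color'][120:320,140:400,::-1];cv2.imwrite('pics/'+sys.argv[1],cv2.convertScaleAbs(cv2.resize(c,None,fx=3,fy=3,interpolation=cv2.INTER_CUBIC),alpha=1.8,beta=10))
m=((C[...,2]>.0915)&(C[...,2]<.118)&(abs(C[...,0]-.513)<.04)&(abs(C[...,1])<.035)).astype(np.uint8)
n,l,s,ce=cv2.connectedComponentsWithStats(m);m=l==1+s[1:,4].argmax()
z=np.median(C[m][:,2]);uv=np.argwhere(m)[:,::-1].astype(float);P=np.array([ray_z(im,p,z)[:2] for p in uv])
r=cv2.minAreaRect((P*1000).astype(np.float32));print('wing z',z,m.sum(),r)
E
python3 w.py w3.png; python3 g.py
```

```text
wing z 0.10018834700939394 2612 ((524.2461547851562, 10.676761627197266), (31.656667709350586, 40.23695755004883), 54.15072250366211)
t 7.8 pos [0.5454 0.0102 0.0604] xang 172.93 tilt [-0.0041  0.0245 -0.9997] F [1.17 6.24 4.54] T [ 1.595 -0.329 -0.085] grip 0.005
```

View pics/w3.png

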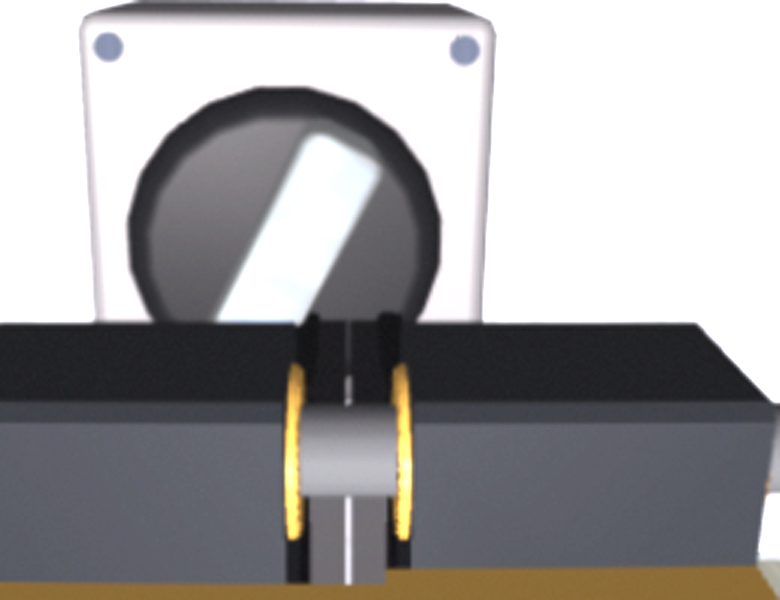

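The wrist view shows the wing turned about 25°: its ends run from (340,145) to (258,320) in the crop. The upward force of 4.6 N suggests the freed button is held only by friction on the finger. I'll push a little further, then back off sideways and check.

```bash
python3 -m inch '[[-1,0,-5,-1,0]]'; python3 -m inch '[[-1,0,4,0,0],[-1,0,7,0,0],[-1,0,7,0,0],[-1,0,0,0,0]]'; python3 w.py; python3 g.py
```

```text
time: 7.92
position: [0.5466, 0.0089, 0.0628]
tool_rot: [0.189, 3.127, 0.045]
ft_force: [1.0, 6.9, 2.7]
grip_width: 0.003
time: 8.43
position: [0.549, 0.0271, 0.0637]
tool_rot: [0.188, 3.126, 0.043]
ft_force: [-0.8, -0.8, 0.1]
grip_width: 0.005
wing z 0.10652439380418868 2177 ((514.6653442382812, 2.359116554260254), (15.061610221862793, 34.571815490722656), 82.63118743896484)
t 8.475 pos [0.5489 0.0266 0.0637] xang 173.08 tilt [-0.0077  0.0276 -0.9996] F [-0.03  0.77 -0.26] T [-0.005  0.04   0.011] grip 0.004
```

The wing top is back at about 0.107 m and its angle is back to 82.6°, so the button is released. I'll lift, go over to reset, and recheck the stop button from the side.

```bash
python3 -m inch '[[-1,0,3,-25,0],[-1,0,0,-40,0],[-1,0,0,0,0]]'; python3 g.py 0.5278,-0.259,0.12
```

```text
time: 8.85
position: [0.5475, 0.026, 0.1291]
tool_rot: [0.192, 3.129, 0.038]
ft_force: [-0.0, 0.6, -0.8]
grip_width: 0.005
t 8.85 pos [0.5475 0.026  0.1291] xang 172.97 tilt [-0.005   0.0249 -0.9997] F [-0.05  0.63 -0.8 ] T [-0.036  0.016  0.009] grip 0.005
0.5278,-0.259,0.12 tool mm [ -15.3 -285.4    2.1]
```

```bash
python3 -m inch '[[-1,-3,-48,0,0],[-1,-3,-50,0,0],[-1,-3,-50,0,0],[-1,-3,-50,0,0],[-1,-2,-50,0,0]]'; python3 -m inch '[[-1,-1,-30,0,0],[-1,0,0,0,0],[-1,0,0,0,0]]'; python3 g.py 0.5278,-0.259,0.07;  python3 - <<'E'
from h import *
im=cam('side');C=cloud(im);Z=C[180:240,215:275]
m=(Z[...,2]>.09)&(Z[...,2]<.115)&(abs(Z[...,1])<.03)&(abs(Z[...,0]-.523)<.035);print('side wing z',np.percentile(Z[m][:,2],[50,90,97]))
im=cam('top');C=cloud(im);save(im,'top3.png')
m=(C[...,2]>.095)&(C[...,2]<.12)&(abs(C[...,0]-.523)<.04)&(abs(C[...,1])<.04)
P=np.array([ray_z(im,p,.108)[:2] for p in np.argwhere(m)[:,::-1].astype(float)]);print('top wing z',np.median(C[m][:,2]),cv2.minAreaRect((P*1000).astype(np.float32)))
im=cam('wrist');C=cloud(im);save(im,'w4.png')
m=(C[...,2]>.06)&(C[...,2]<.07)&(abs(C[...,0]-.528)<.025)&(abs(C[...,1]+.26)<.03)
if m.sum()>10:
    P=np.array([ray_z(im,p,.064)[:2] for p in np.argwhere(m)[:,::-1].astype(float)]);print('reset',m.sum(),cv2.minEnclosingCircle((P*1000).astype(np.float32)))
E
```

```text
time: 9.48
position: [0.5298, -0.2239, 0.1187]
tool_rot: [0.177, 3.134, 0.04]
ft_force: [0.9, 0.4, -0.1]
grip_width: 0.006
time: 9.85
position: [0.5231, -0.2598, 0.115]
tool_rot: [-0.192, -3.132, -0.037]
ft_force: [1.0, 0.3, -0.4]
grip_width: 0.004
t 9.85 pos [ 0.5231 -0.2598  0.115 ] xang 173.01 tilt [ 0.0049  0.0234 -0.9997] F [ 0.99  0.26 -0.44] T [-0.006 -0.064  0.016] grip 0.004
0.5278,-0.259,0.07 tool mm [-4.8  0.3 45. ]Traceback (most recent call last):
  File "<stdin>", line 3, in <module>
    return _quantile_unchecked(
        a, q, axis, out, overwrite_input, method, keepdims, weights)
    return _ureduce(a,
                    func=_quantile_ureduce_func,
    ...<5 lines>...
                    overwrite_input=overwrite_input,
                    method=method)
    r = func(a, **kwargs)
    result = _quantile(arr,
                       quantiles=q,
    ...<2 lines>...
                       out=out,
                       weights=wgt)
    slices_having_nans = np.isnan(arr[-1, ...])
                                  ~~~^^^^^^^^^
IndexError: index -1 is out of bounds for axis 0 with size 0
```

The gripper blocks the side view here, so I'll use the top and wrist cameras.

```bash
python3 - <<'E'
from h import *
im=cam('top');C=cloud(im)
m=(C[...,2]>.09)&(C[...,2]<.12)&(abs(C[...,0]-.523)<.04)&(abs(C[...,1])<.04)
if m.sum()>10:
    P=np.array([ray_z(im,p,.108)[:2] for p in np.argwhere(m)[:,::-1].astype(float)]);print('top wing z',np.median(C[m][:,2]),cv2.minAreaRect((P*1000).astype(np.float32)))
im=cam('wrist');C=cloud(im);c=im['color'][120:320,140:400,::-1];cv2.imwrite('pics/w4.png',cv2.resize(c,None,fx=3,fy=3))
m=(C[...,2]>.0595)&(C[...,2]<.07)&(abs(C[...,0]-.528)<.025)&(abs(C[...,1]+.26)<.03)
if m.sum()>10:
    P=np.array([ray_z(im,p,.064)[:2] for p in np.argwhere(m)[:,::-1].astype(float)]);print('reset',m.sum(),cv2.minEnclosingCircle((P*1000).astype(np.float32)),P.min(0),P.max(0))
E
```

```text
top wing z 0.10408112824827717 ((520.7762451171875, 1.6854667663574219), (52.56310272216797, 50.22543716430664), 44.09431076049805)
reset 1024 ((527.717041015625, -263.0380859375), 14.718436241149902) [ 0.51339965 -0.27764483] [ 0.54238788 -0.24884556]
```

View pics/w4.png

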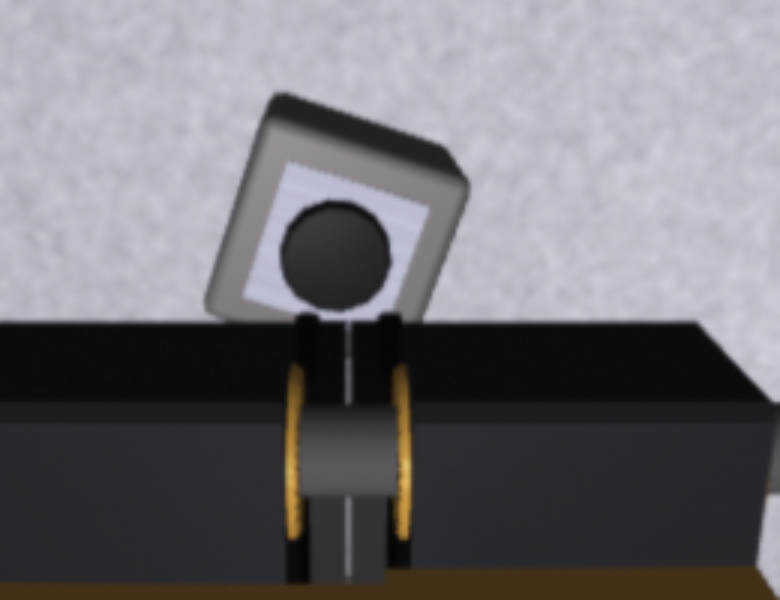

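The wrist view shows the round black button at crop (335,255) on its light plate, with circle centre (0.5277, -0.262) and radius 14.7 mm. It is the round one, so I'll descend. Contact is expected at a reported z of about 0.030.

```bash
python3 -m inch '[[-1,-5,-2,25,0],[-1,0,0,25,0],[-1,0,0,18,0],[-1,0,0,0,0]]'; python3 g.py 0.5277,-0.2615,0.030
```

```text
time: 10.5
position: [0.5314, -0.2551, 0.0465]
tool_rot: [0.176, 3.136, 0.04]
ft_force: [-0.6, 0.4, 0.7]
grip_width: 0.005
t 10.5 pos [ 0.5314 -0.2551  0.0465] xang 173.56 tilt [ 0.0011  0.0255 -0.9997] F [-0.58  0.39  0.68] T [ 0.003 -0.046 -0.035] grip 0.005
0.5277,-0.2615,0.030 tool mm [ 2.9 -7.2 16.3]
```

```bash
python3 -m inch '[[-1,2.5,-7,0,0],[-1,0,0,6,0],[-1,0,-1,4,0]]'; python3 g.py 0.5277,-0.2615,0.030
```

```text
time: 10.88
position: [0.5296, -0.2636, 0.0383]
tool_rot: [0.175, 3.132, 0.038]
ft_force: [-0.1, 0.0, -0.1]
grip_width: 0.003
t 10.875 pos [ 0.5296 -0.2636  0.0383] xang 173.58 tilt [-0.003   0.0247 -0.9997] F [-0.14  0.05 -0.08] T [-0.007  0.014  0.045] grip 0.003
0.5277,-0.2615,0.030 tool mm [2.1 1.7 8.3]
```

```bash
python3 -m inch '[[-1,2,1.5,4,0]]'; python3 -m inch '[[-1,0,0,3,0]]';  python3 -m inch '[[-1,0,0,3,0]]'; python3 g.py 0.5277,-0.2615,0.030
```

```text
time: 11.0
position: [0.5279, -0.2622, 0.0343]
tool_rot: [0.176, 3.131, 0.038]
ft_force: [0.5, -0.3, 0.5]
grip_width: 0.006
time: 11.12
position: [0.5277, -0.2619, 0.031]
tool_rot: [0.176, 3.132, 0.038]
ft_force: [0.4, -0.7, -0.4]
grip_width: 0.003
time: 11.25
position: [0.5278, -0.262, 0.0281]
tool_rot: [0.176, 3.131, 0.038]
ft_force: [-0.7, -0.2, 2.1]
grip_width: 0.007
t 11.25 pos [ 0.5278 -0.262   0.0281] xang 173.56 tilt [-0.0037  0.0245 -0.9997] F [-0.67 -0.24  2.05] T [-0.082  0.143  0.038] grip 0.007
0.5277,-0.2615,0.030 tool mm [ 0.2  0.5 -1.9]
```

Contact is at about 0.029. I'll press on to the stop.

```bash
python3 -m inch '[[-1,0,0,3,0]]'; python3 -m inch '[[-1,0,0,3,0]]';  python3 -m inch '[[-1,0,0,3,0]]'
```

```text
time: 11.38
position: [0.5279, -0.262, 0.0253]
tool_rot: [0.176, 3.131, 0.038]
ft_force: [-1.7, 0.4, 4.3]
grip_width: 0.003
time: 11.5
position: [0.5279, -0.262, 0.0237]
tool_rot: [0.176, 3.131, 0.039]
ft_force: [-7.9, 3.3, 23.7]
grip_width: 0.007
time: 11.62
position: [0.528, -0.262, 0.0237]
tool_rot: [0.176, 3.131, 0.042]
ft_force: [-10.4, 5.5, 27.3]
grip_width: 0.006
```

It bottomed out: 6 mm of travel and the force jumped to 27 N. Now I release, retract and check everything.

```bash
python3 -m inch '[[-1,0,0,-5,0],[-1,0,0,-10,0],[-1,0,0,-30,0],[-1,0,0,-50,0],[-1,0,0,-40,0]]'; python3 -m inch '[[-1,50,0,-10,0],[-1,20,0,0,0],[-1,0,0,0,0]]'; python3 g.py; python3 - <<'E'
from h import *
import pickle
im=cam('top');C=cloud(im);save(im,'top4.png')
m=(C[...,2]>.097)&(C[...,2]<.12)&(abs(C[...,0]-.523)<.04)&(abs(C[...,1])<.04)
P=np.array([ray_z(im,p,.108)[:2] for p in np.argwhere(m)[:,::-1].astype(float)])
if len(P):print('top wing z',np.median(C[m][:,2]),cv2.minAreaRect((P*1000).astype(np.float32)))
g=im['color'].mean(2)
for n,x,y in(('reset',.5277,-.262),('start',.5697,.2627)):
    m=(np.hypot(C[...,0]-x,C[...,1]-y)<.01)&(C[...,2]<.08);print(n,'z',np.median(C[m][:,2]) if m.any() else 'hidden',m.sum())
im=cam('side');C=cloud(im)
m=(C[...,2]>.09)&(C[...,2]<.115)&(abs(C[...,1])<.03)&(abs(C[...,0]-.523)<.035)
if m.sum():print('side wing z',np.percentile(C[m][:,2],[50,90]))
m=(np.hypot(C[...,0]-.5277,C[...,1]+.262)<.01)&(C[...,2]<.08)
if m.any():print('side reset z',np.median(C[m][:,2]))
E
```

```text
time: 12.25
position: [0.5253, -0.2641, 0.1593]
tool_rot: [-0.176, -3.135, -0.045]
ft_force: [0.0, -0.3, 0.8]
grip_width: 0.002
time: 12.62
position: [0.4572, -0.2581, 0.1737]
tool_rot: [0.175, 3.13, 0.04]
ft_force: [0.3, 0.1, 0.2]
grip_width: 0.004
t 12.625 pos [ 0.4572 -0.2581  0.1737] xang 173.59 tilt [-0.0054  0.0259 -0.9997] F [0.33 0.13 0.17] T [ 0.045  0.014 -0.011] grip 0.004
top wing z 0.10827180090929243 ((523.552001953125, 1.8542804718017578), (14.556124687194824, 52.87354278564453), 82.43636322021484)
reset z 0.06440223763009528 5
start z 0.06470116806140852 50
side wing z [0.10342661 0.10792339]
side reset z 0.06441286284508468
```

View pics/top4.png

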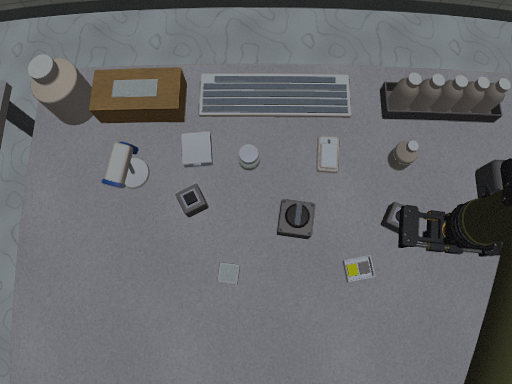

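The final top view shows the stop button out at (297,215) with its wing at the original angle. The other things on the bench are where they were, and the arm is clear above the bench. I'm handing in.

```bash
python3 -c "
from bench import ctrl
print(ctrl.close_job())"
```

```text
the job is handed in; nothing more can be done
None
```

The stop button test is done in the order asked and handed in at about 12.7 s; the hand-in gives no verdict.

- **Stop pressed:** I pressed it straight in with the shut fingertips to the hard bottom (about 12 mm, peak 21 N). After letting go, the wing top sat at 0.099–0.101 m, so it was latched.
- **Stop released:** I pushed the wing's far end clockwise from the side with 5–8 N, to about 25° or more. The button sprang back out.
- **Reset pressed:** I pressed the round button 6 mm to its stop and let it come back. The force reached 27 N in the last two steps, higher than needed.

**Last checks:** The wing top is at 0.108 m and back at its original angle. Reset and start are both at 0.064 m (out). The bystanders look unmoved in the top picture, compared by eye only. The arm is clear of everything.

**Disagreements:**
- The real fingertips were about 34 mm above the reported TCP. Camera depth and contact both showed this, and I allowed for it.
- Early in the side push the arm stalled under small steps, so I used larger ones.
- The tool ended tilted by about 1.5°.
- One side-camera check failed because the gripper blocked the view. I made it again later.

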